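Close the sprung split mould and hold it shut

TASK

Pick up the loose upper half of the split mould by its black grip rib, line it up with the lower half (big bore over the thick dowel, small bore over the thin one) and lower it onto the dowels. Press it down against the sprung brass knock-out pad until you feel the two faces meet, without ramming it, and finish there still gripping the rib and pushing it shut with a steady 15 newtons or so; the pad opens the mould again if you let go. Leave the jar, dish, spanner and hammer beside the work where they are.

Things in the scene. Friction and masses are not known exactly. Their poses are not given: they have to be found in the camera images.
- lower_half: Lower mould half, bolted down: dark steel base 150 x 84 x 10 mm (x, y, z) under an aluminium block 110 x 70 mm whose top, the parting face, lies 30 mm above the bench. Origin: centre of the underside, on the bench; x runs from the thick dowel to the thin one, z up. Red dot on the face at the -x, +y corner, beside the thick dowel.
- big_dowel (a point): Foot of the thick steel dowel, on the parting face of the lower half, 40 mm from its centre toward -x. The dowel is 12 mm thick and stands 18 mm above the face; its upper 8 mm taper to a 5 mm wide nose.
- small_dowel (a point): Foot of the thin steel dowel, on the parting face, 40 mm from the centre toward +x: 8 mm thick, 18 mm tall, its upper 8 mm taper to a 3 mm wide nose.
- knockout_pad (a joint): Travel in m of the sprung round brass pad (27 mm wide) in the middle of the lower half's face: 0 = up, standing 6 mm above the face; 0.006 = pressed flush with the face (mould shut). It pushes up with 7 N at 0 and 10 N at 0.006, more than the weight of the upper half, so the mould stays 6 mm open unless it is pressed.
- upper_half: Loose upper mould half, lying face down: aluminium plate 110 x 70 x 20 mm (x, y, z), 0.3 to 0.55 kg, two bores through it, black grip rib on top. Origin: centre of its underside (the parting face); x runs from the big bore to the small one. Red dot on top at the -x, +y corner, beside the big bore. Shut, its x, y and yaw are those of lower_half and its underside is 30 mm above the bench.
- grip_rib (a point): Point in the upper half's black grip rib on its centre line, 42 mm above the underside, a good height to grip. The rib is 36 mm long (along the plate's x), 22 mm wide (along its y: grip it across this) and reaches from 20 to 58 mm above the underside; the plate's top is 22 mm below this point. Axes as upper_half.
- big_bore (a point): Centre of the big bore (14 mm wide, through) at the underside of the upper half, 40 mm from the plate's centre toward -x.
- small_bore (a point): Centre of the small bore (10 mm wide, through) at the underside of the upper half, 40 mm from the plate's centre toward +x.
- flux_jar: Bystander: white screw-top jar with a blue label, 38 mm wide, 61 mm tall, origin under its centre. Leave it.
- findings_dish: Bystander: small turned dish with a few rings, 68 mm wide, 19 mm tall, origin under its centre. Leave it.
- spanner_2: Bystander: flat steel spanner 139 x 35 x 6 mm lying between the two work places, length along its own y, origin under its centre. Leave it.
- chasing_hammer: Bystander: small hammer lying flat, 214 x 53 x 27 mm, length along its own y, origin under its centre. Leave it.
Things that resemble listed ones, but are neither listed nor needed, are in the scene too. What is shaped like the upper_half but blue or turquoise is not meant. Leave any blue look-alike of the lower_half alone.

How it is judged:
By the outcome, as a careful person would: the job done as asked, in the order asked, and still so for the second after the job is handed in, while the arm keeps its last pose, push and grip.
It also fails if it takes over 45 s, if anything falls off the work surface, if the arm or the gripper's body presses on something with over 40 N, if the wrist force passes 120 N, or if a joint passes its speed limit or range.

ROBOT

A 7-joint arm with a two-finger parallel gripper is mounted at the origin on a cart in front of the work surface, level with it; the furniture and walls round the work are solid. World frame = base frame: x ahead of the robot, y to its left, z up, the work surface at z = 0. Lengths are in m, angles in rad, forces in N, time in s.
With the tool pointing down it reaches from about 0.425 to 0.975 m from the base axis. Payload 16.7 kg.
Tool frame: the origin (TCP) lies at the very end of the fingers, on their centre line; the grasp point (between the pads) lies 19 mm behind it; z points along the fingers, y is the direction in which the jaws open and shut (so a half turn about z gives the same grasp; the last joint's range is limited). The gripper opens to 85 mm and grips with 20 to 120 N. Pads are 22 mm wide; open, the fingers measure 114 mm over their backs; the gripper's body (76 mm by 85 mm) begins 54 mm behind the grasp point. The pads swing forward as they close: fully open they stand 13 mm farther back than shut.
Start: joints at [1.091, 0.426, 0.074, 1.606, -0.034, 1.111, -0.067], TCP at [0.219, -0.639, 0.231] pointing down, gripper open.
Joint ranges: [-2.85, 2.85], [-0.5, 2.14], [-1.23, 1.37], [0.21, 2.46], [-1.02, 4.16], [0.16, 2.05], [-2.73, 2.73]. Speed limits (rad/s): [1.89, 1.89, 2.39, 2.39, 3.01, 3.01, 3.01].

INTERFACE

Orientations are given as a unit quaternion [x, y, z, w].
In Python, from workcell import bot gives the robot as it stands.
- The arm moves only by the tool apply_moves, never from a script. Its argument "rows" is a list of rows, each a list of 7 numbers: the shift along the tool's x, y, z in m, then the turn, a rotation vector about the tool's x, y, z in rad, then the finger opening in m, from 0 to 0.0854. A call has 1 to 12 rows; each row is the pose to reach, as a shift and turn from the pose commanded when the call began, along the tool's axes at that moment; what a row does not reach only later rows make up. A row lasts 1/12 s, in which the tool goes at most 41.7 mm and 7.16 degrees, less where a joint would pass 70% of its speed; a pose out of reach is approached as far as the arm can. A call with a gripper value outside its range is refused whole. The fingers move at their own pace and stop on an object; "squeeze" is the grip in N (left out, the last holds). Time passes only in rows, so rows that repeat a pose let the fingers close. It gives the time, the measured TCP pose, the force and the opening at its end, in the units of the state.
- bot.get_obs(): the state, without advancing time (a new reading comes with each control period).
- bot.read_camera(name): name is "scene" or "top" or "wrist"; returns (picture, depth): 384x512x3 uint8, red, green, blue; 384x512 float32, m along the optical axis (not along the pixel's ray), 0 where there is no reading.
- bot.camera_model(name): a dict with "vertical_fov" (degrees; the focal length in pixels is half the picture's height over the tangent of half this angle, whatever the lens; pixels are square), "cx", "cy" (the principal point, pixels), "position" and "rotation" of the camera in the world; the wrist camera has in their place "tool_from_camera" (4x4, takes a point from camera to tool coordinates, whose origin is the TCP and whose axes are the flange's). Camera axes: x right, y down, z forward; pixel columns grow to the right and rows downward; lengths in m; the calibration is good to about 2 mm. A picture is of the moment at which its call begins: read the wrist's pose just before it. camera_model takes no time and is no camera call.
- bot.close_job(): hands the job in, once; it reports no verdict.
The state is a dict: "clock": time; "joint_pos": joint angles; "dq": joint speeds; "effort": joint torques, N m; "ee_pos": TCP position; "eef_rot": TCP orientation; "force": force on the tool from outside, world axes, zero at the start; "wrist_torque": the same for the moment, N m; "gripper_width": finger opening in m.
Only numpy, scipy, OpenCV 4.12 (cv2) and the standard library are available. Lean on these libraries where they do the work, as an engineer would, in place of code of your own. Each camera call takes 0.05 s, during which the arm holds its last target.

## Working session

There is one attempt and no reset: what is moved stays moved. The work goes in short steps, Python scripts to look and compute and a tool call to move; the robot and the scene stay as the last step left them, time stands still between calls to the robot, and variables do not carry over. Pictures are saved under pics/ and viewed, and the job is handed in when it is done.

Besides the shell and the picture viewer there is one more tool, called after ">>>" as name(argument=value, ...), one argument or row to a line, values as JSON. apply_moves: Moves the arm, as the interface text tells. Its arguments: {"type":"object","properties":{"rows":{"type":"array","items":{"type":"array","items":{"type":"number"}}},"squeeze":{"type":"number"}},"required":["rows"]}

```bash
mkdir -p pics; ls
python3 - <<'E'
from workcell import bot
import cv2,numpy as np
print(bot.get_obs())
for n in ["scene","top","wrist"]:
    p,d=bot.read_camera(n); cv2.imwrite(f"pics/{n}0.png",p[:,:,::-1]); np.savez(f"pics/{n}0.npz",p=p,d=d)
    print(n,bot.camera_model(n))
E
```

```text
pics
{'clock': 0.0, 'joint_pos': array([ 1.09150816,  0.42673084,  0.07383455,  1.60664929, -0.03410084,
        1.1107933 , -0.06708918]), 'dq': array([-0.00174548, -0.00063497, -0.00066001, -0.00245286, -0.00055097,
       -0.000962  ,  0.00136838]), 'effort': array([-4.43317418e-03, -9.49863553e+01,  3.75764474e+00, -4.63516045e+01,
        1.90673576e-02,  1.00488358e-02, -5.15683973e-05]), 'ee_pos': array([ 0.21843493, -0.63822524,  0.23059223]), 'eef_rot': array([ 9.86436158e-01,  1.64144053e-01, -1.52926461e-04, -6.42999832e-04]), 'force': array([ 0.386497  , -0.50892147, -0.11355637]), 'wrist_torque': array([-0.02064109, -0.02169572,  0.00330956]), 'gripper_width': 0.08514782401758918}
scene {'vertical_fov': 45.400827540751976, 'cx': 252.9131489461807, 'cy': 192.8544431900055, 'position': array([-0.21689072,  0.51393172,  0.96993684]), 'rotation': array([-0.41862041,  0.824694  , -0.3352751 ,  0.1795198 ])}
top {'vertical_fov': 50.38064195666528, 'cx': 247.83043677520658, 'cy': 189.24490251991554, 'position': array([0.42528317, 0.00396217, 1.33472258]), 'rotation': array([-0.70318789,  0.70974757, -0.03251008,  0.02698642])}
wrist {'vertical_fov': 68.34085844820665, 'cx': 258.55857319427787, 'cy': 193.95249958109213, 'tool_from_camera': array([[ 6.22283359e-04, -9.59653746e-01, -2.81183747e-01,
         7.25594658e-02],
       [ 9.99999740e-01,  4.94607584e-04,  5.25034527e-04,
         5.87106638e-04],
       [-3.64775737e-04, -2.81184001e-01,  9.59653805e-01,
        -1.42259529e-01],
       [ 0.00000000e+00,  0.00000000e+00,  0.00000000e+00,
         1.00000000e+00]])}
```

View pics/scene0.png

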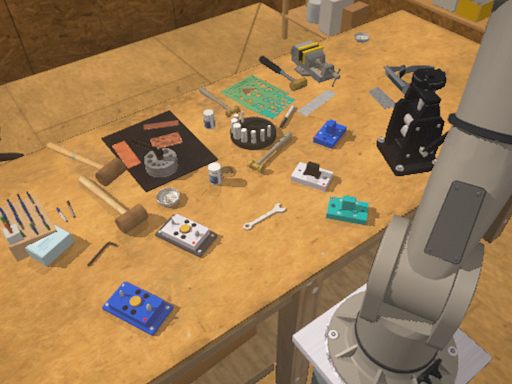

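View pics/top0.png

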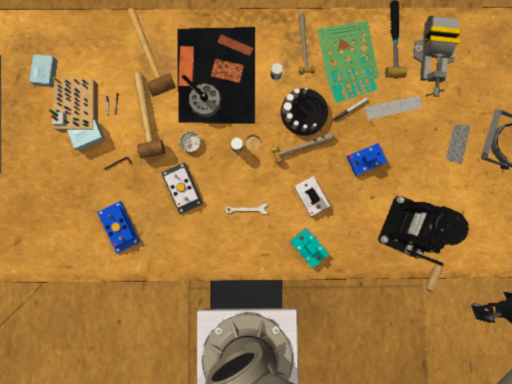

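View pics/wrist0.png

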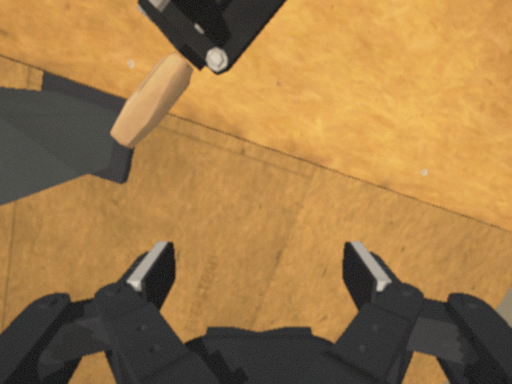

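The scene and top pictures show three upper-half shapes in top: aluminium with a black rib (312,196), turquoise (310,248) and blue (367,160). There are two lower-half shapes: aluminium with a brass pad (182,188) and blue (118,227). By the description I choose the aluminium ones. The wrist picture shows only the bench edge. Next I check the choice in a close crop and get a coarse position.

```bash
cat > h.py <<'E'
import numpy as np,cv2
from scipy.spatial.transform import Rotation as R
from workcell import bot
def cam(n,obs=None):
    m=bot.camera_model(n); f=192/np.tan(np.radians(m["vertical_fov"]/2))
    if n=="wrist":
        T=np.eye(4);T[:3,:3]=R.from_quat(obs["eef_rot"]).as_matrix();T[:3,3]=obs["ee_pos"]
        T=T@m["tool_from_camera"]; return f,m["cx"],m["cy"],T[:3,:3],T[:3,3]
    return f,m["cx"],m["cy"],R.from_quat(m["rotation"]).as_matrix(),np.array(m["position"])
def ray(c,uv,z):
    f,cx,cy,Rm,p=c; uv=np.atleast_2d(np.asarray(uv,float))
    d=np.c_[(uv[:,0]-cx)/f,(uv[:,1]-cy)/f,np.ones(len(uv))]@Rm.T
    return p+d*((z-p[2])/d[:,2])[:,None]
def proj(c,P):
    f,cx,cy,Rm,p=c; q=(np.atleast_2d(P)-p)@Rm; return np.c_[cx+f*q[:,0]/q[:,2],cy+f*q[:,1]/q[:,2]]
E
python3 - <<'E'
from h import *
c=cam("top"); d=np.load("pics/top0.npz"); p=d["p"]
print("up plate",ray(c,(312,196),.02),"rib",ray(c,(312,196),.058),"lower",ray(c,(182,188),.03))
print("spanner",ray(c,[(226,210),(267,210)],0.003), "jar",ray(c,(237,144),.061),"dish",ray(c,(190,142),.01))
s=cam("scene"); print(ray(s,(312,175),.03),ray(s,(186,233),.03))
a=cv2.resize(p[165:230,280:345,::-1],(400,400),interpolation=2);b=cv2.resize(p[155:220,150:215,::-1],(400,400),interpolation=2)
cv2.imwrite("pics/crop0.png",np.hstack([a,b]))
E
```

```text
up plate [[ 0.51238638 -0.21400722  0.02      ]] rib [[ 0.5098688  -0.20770715  0.058     ]] lower [[0.5412062  0.20415867 0.03      ]]
spanner [[ 0.47035022  0.06480217  0.003     ]
 [ 0.46910053 -0.06885447  0.003     ]] jar [[0.67649949 0.02633833 0.061     ]] dish [[0.69447093 0.18157417 0.01      ]]
[[ 0.50129777 -0.20417311  0.03      ]] [[0.53046302 0.21200258 0.03      ]]
```

View pics/crop0.png

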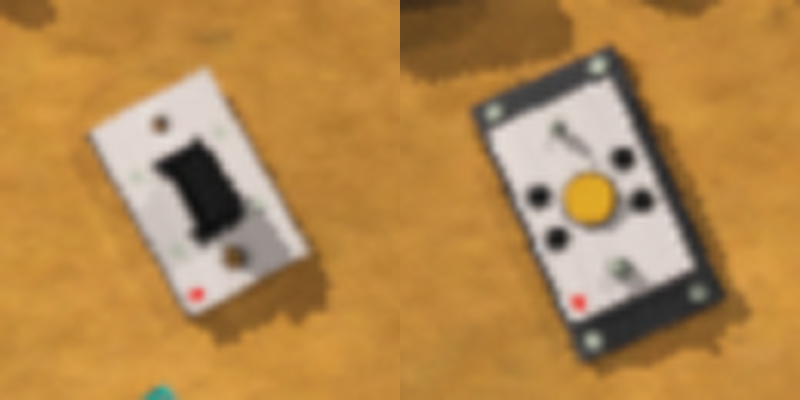

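The crop confirms the choice. The aluminium plate has a black rib and a red dot at bottom left by the big bore, and the lower half has a brass pad with the dot by the thick dowel. Both have x axes pointing roughly away from the robot. Now I check obstacle heights along the way.

Run:
```python
from h import *
c=cam("top"); D=np.load("pics/top0.npz")["d"]
f,cx,cy,Rm,p=c
v,u=np.mgrid[:384,:512]
P=(np.stack([(u-cx)/f,(v-cy)/f,np.ones_like(D)],-1)*D[...,None])@Rm.T+p
def box(n,x0,x1,y0,y1,z0=0.02):
    m=(D>0)&(P[...,0]>x0)&(P[...,0]<x1)&(P[...,1]>y0)&(P[...,1]<y1)&(P[...,2]>z0)
    q=P[m]; print(n,len(q),q.min(0).round(3),q.max(0).round(3)) if len(q) else print(n,0)
box("press",.25,.6,-.8,-.4);box("tall path",.2,.65,-.62,.3,.1);box("plate",.45,.6,-.28,-.15);box("rib",.45,.6,-.28,-.15,.05);box("low",.46,.62,.13,.28)
Rt=R.from_quat(bot.get_obs()["eef_rot"]);print(Rt.as_matrix().round(3))
```

```text
press 3615 [ 0.251 -0.568  0.02 ] [ 0.51  -0.425  0.3  ]
tall path 3188 [ 0.2  -0.62  0.1 ] [ 0.486 -0.448  0.393]
plate 362 [ 0.451 -0.265  0.02 ] [ 0.571 -0.156  0.063]
rib 82 [ 0.494 -0.227  0.05 ] [ 0.532 -0.196  0.063]
low 754 [0.481 0.156 0.02 ] [0.606 0.262 0.05 ]
[[ 0.946  0.324 -0.   ]
 [ 0.324 -0.946  0.001]
 [-0.    -0.001 -1.   ]]
```

Run:
```python
from h import *
c=cam("top"); D=np.load("pics/top0.npz")["d"]
f,cx,cy,Rm,p=c
v,u=np.mgrid[:384,:512]
P=(np.stack([(u-cx)/f,(v-cy)/f,np.ones_like(D)],-1)*D[...,None])@Rm.T+p
q=P[(D>0)&(P[...,2]>.02)]
for x in np.arange(.05,.65,.05):
    print(round(x,2),[ (lambda s:round(float(s.max()),2) if len(s) else 0)(q[(abs(q[:,0]-x)<.025)&(abs(q[:,1]-y)<.025),2]) for y in np.arange(-.8,-.1,.05)])
```

```text
0.05 [0, 0, 0, 0, 0, 0, 0, 0, 0, 0, 0, 0, 0, 0]
0.1 [0, 0, 0, 0, 0, 0, 0, 0, 0, 0, 0, 0, 0, 0]
0.15 [0, 0, 0, 0, 0, 0, 0, 0, 0.68, 0, 0, 0, 0, 0]
0.2 [0, 0, 0.25, 0, 0.39, 0.35, 0, 0.65, 0.69, 0, 0, 0, 0, 0]
0.25 [0, 0, 0.27, 0.31, 0.39, 0.17, 0.17, 0, 0, 0, 0, 0, 0, 0]
0.3 [0, 0, 0, 0, 0, 0.17, 0.13, 0, 0, 0, 0, 0.03, 0.03, 0]
0.35 [0, 0, 0, 0, 0, 0.3, 0.29, 0.19, 0, 0, 0, 0.03, 0.06, 0.03]
0.4 [0, 0, 0, 0, 0, 0.3, 0.3, 0.2, 0, 0, 0, 0, 0.03, 0.02]
0.45 [0, 0, 0, 0, 0, 0.3, 0.3, 0.03, 0, 0, 0, 0.02, 0.03, 0]
0.5 [0, 0, 0, 0, 0, 0.02, 0.19, 0.02, 0, 0, 0, 0.06, 0.06, 0.02]
0.55 [0, 0, 0, 0, 0, 0, 0, 0, 0, 0, 0, 0.03, 0.06, 0.02]
0.6 [0.04, 0, 0, 0, 0, 0, 0, 0.02, 0.06, 0.03, 0, 0, 0, 0]
```

The press at (0.4,-0.5) stands 0.30 m tall, so I lift first and then swing over.

>>> apply_moves(
  rows=[
    [0,0,-0.04,0,0,0,0.085],
    [0,0,-0.08,0,0,0,0.085],
    [0,0,-0.12,0,0,0,0.085],
    [0,0,-0.16,0,0,0,0.085],
    [0,0,-0.2,0,0,0,0.085],
    [0.03,-0.023,-0.2,0,0,0,0.085],
    [0.06,-0.046,-0.2,0,0,0,0.085],
    [0.09,-0.069,-0.2,0,0,0,0.085],
    [0.12,-0.092,-0.2,0,0,0,0.085],
    [0.15,-0.115,-0.2,0,0,0,0.085],
    [0.18,-0.138,-0.2,0,0,0,0.085],
    [0.21,-0.161,-0.2,0,0,0,0.085],
  ],
)

```text
clock: 1.15
ee_pos: [0.3657, -0.4165, 0.4313]
eef_rot: [0.986, 0.164, -0.0, 0.0]
force: [1.1, -1.0, 0.7]
gripper_width: 0.0851
```

>>> apply_moves(
  rows=[
    [0.03,-0.023,0,0,0,-0.03,0.085],
    [0.06,-0.046,0,0,0,-0.06,0.085],
    [0.09,-0.069,0,0,0,-0.09,0.085],
    [0.12,-0.092,0.03,0,0,-0.12,0.085],
    [0.15,-0.115,0.06,0,0,-0.15,0.085],
    [0.175,-0.135,0.09,0,0,-0.18,0.085],
    [0.198,-0.153,0.12,0,0,-0.18,0.085],
    [0.198,-0.153,0.16,0,0,-0.18,0.085],
    [0.198,-0.153,0.2,0,0,-0.18,0.085],
    [0.198,-0.153,0.23,0,0,-0.18,0.085],
    [0.198,-0.153,0.24,0,0,-0.18,0.085],
    [0.198,-0.153,0.24,0,0,-0.18,0.085],
  ],
)

```text
clock: 2.15
ee_pos: [0.5014, -0.209, 0.189]
eef_rot: [0.968, 0.252, -0.002, -0.002]
force: [-0.2, -0.6, 1.1]
gripper_width: 0.0847
```

Run:
```python
from h import *
o=bot.get_obs(); p,d=bot.read_camera("wrist"); cv2.imwrite("pics/w1.png",p[:,:,::-1]); np.savez("pics/w1.npz",p=p,d=d,ee_pos=o["ee_pos"],eef_rot=o["eef_rot"]); print(o["ee_pos"],o["eef_rot"],o["joint_pos"].round(2))
```

```text
[ 0.50141474 -0.20897982  0.18903929] [ 0.9676754   0.25218587 -0.00206949 -0.00152141] [ 0.51  0.27 -0.27  1.93  0.09  0.96 -0.87]
```

View pics/w1.png

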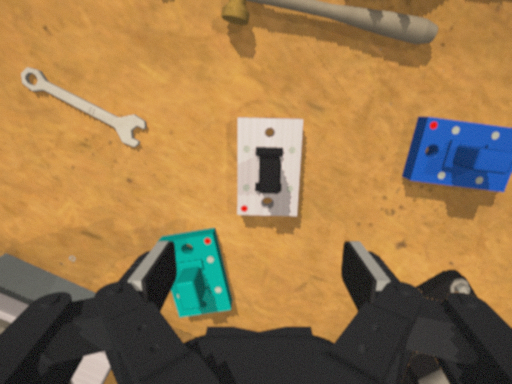

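The wrist view shows the aluminium plate (corners about 238,118 to 299,216), its black rib at (269,171), bores at (270,132) and (268,202), and the dot at (244,208). The turquoise copy is nearer at (200,275) and the blue one at (462,155). Now I measure.

```bash
cat > meas.py <<'E'
from h import *
def blobs(mask,amin,amax):
    n,l,s,c=cv2.connectedComponentsWithStats(mask.astype(np.uint8),connectivity=8)
    return [(s[i,4],c[i],s[i,:4],l==i) for i in range(1,n) if amin<=s[i,4]<=amax]
E
python3 - <<'E'
from meas import *
z=np.load("pics/w1.npz"); p=z["p"]; c=cam("wrist",z); d=z["d"]
hsv=cv2.cvtColor(p,cv2.COLOR_RGB2HSV)
roi=np.zeros(p.shape[:2],bool); roi[108:225,225:312]=1
w=roi&(hsv[...,1]<60)&(hsv[...,2]>110)
for b in blobs(w,500,1e5):
    cnt=max(cv2.findContours(b[3].astype(np.uint8),0,2)[0],key=cv2.contourArea)
    X=ray(c,cnt[:,0],.02)[:,:2]
    r=cv2.minAreaRect((X*1000).astype(np.float32)); print("plate rect",r)
    print(cv2.boxPoints(r))
k=roi&(hsv[...,2]<70)
for b in blobs(k,10,1e4):
    print("dark",b[:3],ray(c,b[1],.058)[0],ray(c,b[1],.02)[0])
rd=roi&(hsv[...,1]>170)&((hsv[...,0]<5)|(hsv[...,0]>172))
for b in blobs(rd,3,500): print("red",b[:2],ray(c,b[1],.02)[0])
print("depth z: plate/rib")
f,cx,cy,Rm,pp=c
for u,v in [(246,160),(292,160),(269,160),(269,180),(330,150)]:
    D=d[v,u]; print(u,v,(Rm@(np.array([(u-cx)/f,(v-cy)/f,1])*D)+pp).round(4))
cv2.imwrite("pics/w1c.png",cv2.resize(p[105:230,220:320,::-1],None,fx=4.5,fy=4.5,interpolation=2))
E
```

```text
plate rect ((515.6643676757812, -214.3371124267578), (110.18067932128906, 68.73868560791016), 28.085529327392578)
[[ 450.88043 -209.95084]
 [ 483.24188 -270.59525]
 [ 580.4483  -218.72339]
 [ 548.08685 -158.07898]]
dark (np.int32(934), array([269.10492505, 170.24197002]), array([256, 148,  26,  45], dtype=int32)) [ 0.52081915 -0.21044264  0.058     ] [ 0.51457735 -0.2154416   0.02      ]
red (np.int32(14), array([243.71428571, 208.14285714])) [ 0.46114466 -0.21202015  0.02      ]
depth z: plate/rib
246 160 [ 0.5121 -0.1874  0.0202]
292 160 [ 0.5371 -0.2316  0.0211]
269 160 [ 0.5294 -0.2055  0.0565]
269 180 [ 0.5123 -0.2152  0.0582]
330 150 [ 5.669e-01 -2.681e-01 -4.000e-04]
```

View pics/w1c.png

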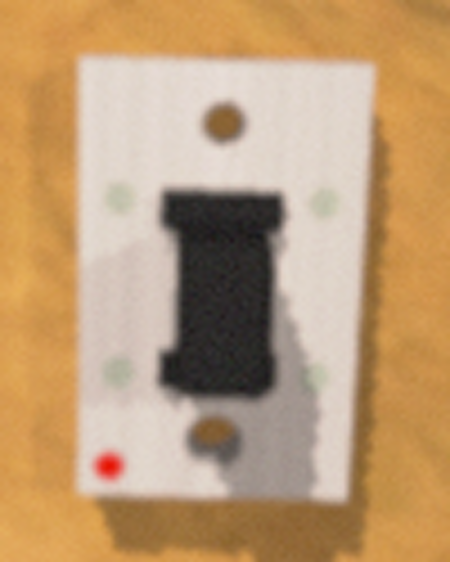

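>>> apply_moves(
  rows=[
    [0.01,0.0115,0.02,0,0,0.019,0.085],
    [0.01,0.0115,0.05,0,0,0.019,0.085],
    [0.01,0.0115,0.07,0,0,0.019,0.085],
    [0.01,0.0115,0.08,0,0,0.019,0.085],
    [0.01,0.0115,0.08,0,0,0.019,0.085],
    [0.01,0.0115,0.08,0,0,0.019,0.085],
  ],
)

```text
clock: 2.7
ee_pos: [0.5182, -0.215, 0.1132]
eef_rot: [0.97, 0.243, 0.001, 0.001]
force: [-0.2, -0.5, 1.2]
gripper_width: 0.085
```

Run:
```python
from meas import *
o=bot.get_obs(); p,d=bot.read_camera("wrist"); cv2.imwrite("pics/w2.png",p[:,:,::-1]); c=cam("wrist",o)
M=R.from_quat(o["eef_rot"]).as_matrix(); print(o["ee_pos"],"yaw",np.degrees(np.arctan2(M[1,0],M[0,0])),M[:,2])
hsv=cv2.cvtColor(p,cv2.COLOR_RGB2HSV)
w=(hsv[...,1]<60)&(hsv[...,2]>110)
w[330:]=0
bs=sorted(blobs(w,3000,1e5),key=lambda b:abs(b[1][0]-260))
b=bs[0]
cnt=max(cv2.findContours(b[3].astype(np.uint8),0,2)[0],key=cv2.contourArea)
r=cv2.minAreaRect((ray(c,cnt[:,0],.02)[:,:2]*1000).astype(np.float32)); print("plate",r)
x,y,W,H=b[2]; roi=np.zeros(w.shape,bool); roi[y:y+H,x:x+W]=1
k=cv2.morphologyEx((roi&(hsv[...,2]<70)).astype(np.uint8),2,np.ones((3,3)))
for q in blobs(k,30,1e5):
    print("dark",q[0],q[1],q[2]); cn=cv2.findContours(q[3].astype(np.uint8),0,2)[0][0]
    if q[0]>800: print(cv2.minAreaRect((ray(c,cn[:,0],.058)[:,:2]*1000).astype(np.float32)))
```

```text
[ 0.51822988 -0.21504881  0.11317367] yaw 28.097467079873113 [ 1.73416599e-03 -6.31715880e-04 -9.99998297e-01]
plate ((516.0718994140625, -213.68032836914062), (110.254150390625, 69.60362243652344), 27.969520568847656)
dark 1717 [254.39953407 204.24053582] [239 174  33  62]
((522.4177856445312, -210.7621307373047), (47.21122741699219, 23.31746482849121), 27.02345848083496)
```

View pics/w2.png

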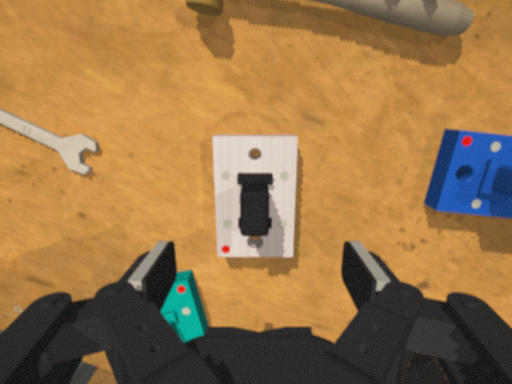

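Plate centre is (0.5161,-0.2137), size 110.3x69.6 and yaw 28.0°, which agrees with the first measurement. I descend and grip.

>>> apply_moves(
  rows=[
    [-0.0012,-0.002,0.02,0,0,0,0.085],
    [-0.0012,-0.002,0.05,0,0,0,0.085],
    [-0.0012,-0.002,0.07,0,0,0,0.085],
    [-0.0012,-0.002,0.08,0,0,0,0.085],
    [-0.0012,-0.002,0.086,0,0,0,0.085],
    [-0.0012,-0.002,0.086,0,0,0,0.085],
    [-0.0012,-0.002,0.086,0,0,0,0.06],
    [-0.0012,-0.002,0.086,0,0,0,0.04],
    [-0.0012,-0.002,0.086,0,0,0,0.03],
    [-0.0012,-0.002,0.086,0,0,0,0.015],
    [-0.0012,-0.002,0.086,0,0,0,0.01],
    [-0.0012,-0.002,0.086,0,0,0,0.01],
  ],
  squeeze=80,
)

```text
clock: 3.75
ee_pos: [0.5155, -0.2134, 0.0259]
eef_rot: [0.97, 0.243, 0.0, 0.0]
force: [-3.1, 0.5, 9.9]
gripper_width: 0.0212
```

>>> apply_moves(
  rows=[
    [0,0,0,0,0,0,0.01],
    [0,0,0,0,0,0,0.01],
    [0,0,0,0,0,0,0.01],
    [0,0,0,0,0,0,0.01],
  ],
)

```text
clock: 4.08
ee_pos: [0.5155, -0.2134, 0.0259]
eef_rot: [0.97, 0.243, 0.0, 0.0]
force: [-2.6, 1.6, 8.7]
gripper_width: 0.021
```

>>> apply_moves(
  rows=[
    [0,0,-0.01,0,0,0,0.01],
    [0,0,-0.03,0,0,0,0.01],
    [0,0,-0.06,0,0,0,0.01],
    [0,0,-0.09,0,0,0,0.01],
    [0,0,-0.12,0,0,0,0.01],
    [0,0,-0.14,0,0,0,0.01],
    [0,0,-0.14,0,0,0,0.01],
    [0,0,-0.14,0,0,0,0.01],
  ],
)

```text
clock: 4.75
ee_pos: [0.5154, -0.2135, 0.1663]
eef_rot: [0.97, 0.243, 0.001, 0.001]
force: [0.6, 0.5, -5.3]
gripper_width: 0.0211
```

Run:
```python
from meas import *
o=bot.get_obs(); p,d=bot.read_camera("wrist"); cv2.imwrite("pics/w3.png",p[:,:,::-1]);np.savez("pics/w3.npz",p=p,d=d,ee_pos=o["ee_pos"],eef_rot=o["eef_rot"])
print(o["ee_pos"],o["force"],o["wrist_torque"],o["joint_pos"].round(2))
p,d=bot.read_camera("top");cv2.imwrite("pics/t3.png",cv2.resize(p[120:260,90:370,::-1],None,fx=2.8,fy=2.8,interpolation=2));np.savez("pics/t3.npz",p=p,d=d)
```

```text
[ 0.51538473 -0.21353897  0.16632478] [ 0.61001353  0.53591499 -5.34542502] [ 0.0539623  -0.00308762  0.08332924] [ 0.5   0.32 -0.27  1.92  0.11  0.91 -0.9 ]
```

View pics/w3.png

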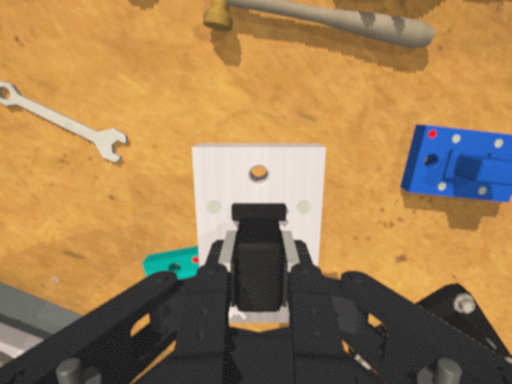

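View pics/t3.png

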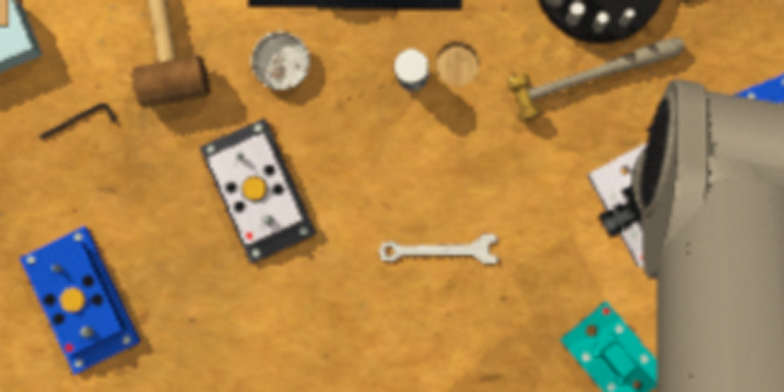

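The grasp holds. The gripper is at 21 mm, the plate hangs level with the small bore at (259,172), and the weight reads about 5 N. In the top crop the lower half is clear at (255,190). I carry the plate to a spot just short of the lower half and look at it from there.

>>> apply_moves(
  rows=[
    [0.004,-0.015,-0.02,0,0,0,0.01],
    [0.012,-0.045,-0.05,0,0,0.01,0.01],
    [0.021,-0.08,-0.08,0,0,0.02,0.01],
    [0.03,-0.115,-0.08,0,0,0.03,0.01],
    [0.039,-0.15,-0.08,0,0,0.04,0.01],
    [0.048,-0.185,-0.08,0,0,0.05,0.01],
    [0.057,-0.22,-0.08,0,0,0.06,0.01],
    [0.066,-0.255,-0.08,0,0,0.07,0.01],
    [0.075,-0.29,-0.08,0,0,0.078,0.01],
    [0.084,-0.325,-0.08,0,0,0.078,0.01],
    [0.092,-0.355,-0.08,0,0,0.078,0.01],
    [0.093,-0.362,-0.08,0,0,0.078,0.01],
  ],
)

```text
clock: 5.85
ee_pos: [0.4246, 0.1544, 0.2443]
eef_rot: [0.978, 0.208, -0.001, -0.001]
force: [-0.0, -0.0, -5.1]
gripper_width: 0.0213
```

>>> apply_moves(
  rows=[
    [0,0,0,0,0,0,0.01],
    [0,0,0,0,0,0,0.01],
    [0,0,0,0,0,0,0.01],
  ],
)

```text
clock: 6.1
ee_pos: [0.4266, 0.1486, 0.2445]
eef_rot: [0.979, 0.204, -0.001, 0.0]
force: [0.7, -0.6, -4.4]
gripper_width: 0.0208
```

Run:
```python
from meas import *
o=bot.get_obs(); p,d=bot.read_camera("wrist"); cv2.imwrite("pics/w4.png",p[:,:,::-1]);np.savez("pics/w4.npz",p=p,d=d,ee_pos=o["ee_pos"],eef_rot=o["eef_rot"])
M=R.from_quat(o["eef_rot"]).as_matrix(); print(o["ee_pos"],o["force"],"yaw",np.degrees(np.arctan2(M[1,0],M[0,0])),M[:,2])
```

```text
[0.42662517 0.14859629 0.24453617] [ 0.69644214 -0.60805242 -4.37870177] yaw 23.586598920727827 [-1.53164146e-03 -4.81426988e-04 -9.99998711e-01]
```

View pics/w4.png

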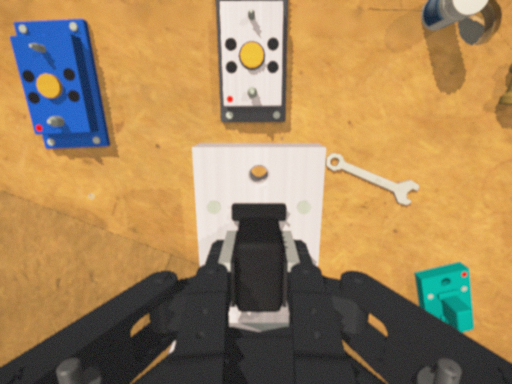

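The wrist view shows the aluminium lower half ahead of the held plate: pad (252,55), thick dowel (252,92), thin dowel (251,15), dot (229,99). The blue copy is off at (50,85). Now I measure the lower half and the plate in hand.

```bash
cat > low.py <<'E'
from meas import *
def low(p,c,roi,s=1):
    hsv=cv2.cvtColor(p,cv2.COLOR_RGB2HSV); m=np.zeros(p.shape[:2],bool); m[roi[1]:roi[3],roi[0]:roi[2]]=1
    pad=m&(hsv[...,0]>17)&(hsv[...,0]<28)&(hsv[...,1]>180)&(hsv[...,2]>150)
    w=m&(hsv[...,1]<50)&(hsv[...,2]>130)
    W=max(blobs(w,50,1e5),key=lambda b:b[0])
    cn=max(cv2.findContours(W[3].astype(np.uint8),0,2)[0],key=cv2.contourArea)
    X=ray(c,cn[:,0],.03)[:,:2]*1000
    r=cv2.minAreaRect(X.astype(np.float32)); print("block",np.round(r[0],1),np.round(r[1],1),round(r[2],2))
    hull=cv2.fillConvexPoly(np.zeros(p.shape[:2],np.uint8),cv2.convexHull(cn),1)>0
    for b in blobs(pad&hull,20/s,1e4)[:3]: print("pad",b[0],b[1].round(1),ray(c,b[1],.036)[0].round(4))
    rd=hull&(hsv[...,1]>150)&((hsv[...,0]<6)|(hsv[...,0]>172))
    for b in blobs(rd,2,500): print("red",b[1].round(1),ray(c,b[1],.03)[0].round(4))
    for b in blobs(hull&(hsv[...,2]<60),5,500): print("hole",b[0],b[1].round(1),ray(c,b[1],.03)[0].round(4))
    return X
E
python3 - <<'E'
from low import *
z=np.load("pics/w4.npz"); p=z["p"]; c=cam("wrist",z)
low(p,c,(205,0,300,125))
t=np.load("pics/t3.npz"); print("TOP"); low(t["p"],cam("top"),(155,155,210,220),3)
cv2.imwrite("pics/w4c.png",cv2.resize(p[0:125,205:300,::-1],None,fx=4.5,fy=4.5,interpolation=2))
# plate in hand
hsv=cv2.cvtColor(p,cv2.COLOR_RGB2HSV); w=(hsv[...,1]<50)&(hsv[...,2]>140); w[:140]=0; w[225:]=0
W=max(blobs(w,500,1e5),key=lambda b:b[0])
zt=z["ee_pos"][2]-.006
M=R.from_quat(z["eef_rot"]).as_matrix()
def tool(uv): return (ray(c,uv,zt)-z["ee_pos"])@M
L=[];Rr=[]
for v in range(155,205,3):
    xs=np.where(W[3][v])[0]; L.append((xs[0],v)); Rr.append((xs[-1]+1,v))
L=tool(L)*1000;Rr=tool(Rr)*1000
print("L",L[[0,-1]].round(1),np.degrees(np.polyfit(L[:,0],L[:,1],1)[0]),"R",Rr[[0,-1]].round(1),np.degrees(np.polyfit(Rr[:,0],Rr[:,1],1)[0]))
T=[]
for u in range(205,315,5):
    ys=np.where(W[3][:,u])[0]; T.append((u,ys[0]))
T=tool(T)*1000; print("front",T[:,0].mean(), np.degrees(np.polyfit(T[:,1],T[:,0],1)[0]))
d=z["d"]; bl=(hsv[...,1]>60)|(hsv[...,2]<120); bl[:160]=0;bl[186:]=0;bl[:,:240]=0;bl[:,280:]=0
for b in blobs(bl,30,2000): print("bore",b[0],b[1],(tool(b[1])*1000).round(1))
f=c[0]; u,v=230,170; print("plate depth z tool",((c[3]@(np.array([(u-c[1])/f,(v-c[2])/f,1])*d[v,u])+c[4]-z["ee_pos"])@M)[2])
E
```

```text
block [546.  208.8] [110.9  71.2] 23.9
pad 393 [251.6  55. ] [0.5456 0.2083 0.036 ]
red [229.5  98.6] [0.4922 0.2143 0.03  ]
hole 57 [230.4  44.1] [0.5472 0.2353 0.03  ]
hole 55 [272.6  43.7] [0.5668 0.1916 0.03  ]
hole 49 [231.1  66.7] [0.5256 0.2257 0.03  ]
hole 52 [272.4  66.7] [0.5448 0.1818 0.03  ]
TOP
block [545.2 209.4] [111.9  72. ] 24.09
pad 42 [180.3 187. ] [0.5439 0.2086 0.036 ]
L [[ 50.4 -33.7   5.9]
 [ 23.9 -33.7   6. ]] -0.14923893743066682 R [[50.4 35.6  5.9]
 [23.9 35.7  6. ]] 0.027492827270596282
front 56.10671788996615 0.033752783320864246
bore 184 [258.54891304 172.        ] [[41.3  0.7  5.9]]
plate depth z tool 0.007211666682197362
```

View pics/w4c.png

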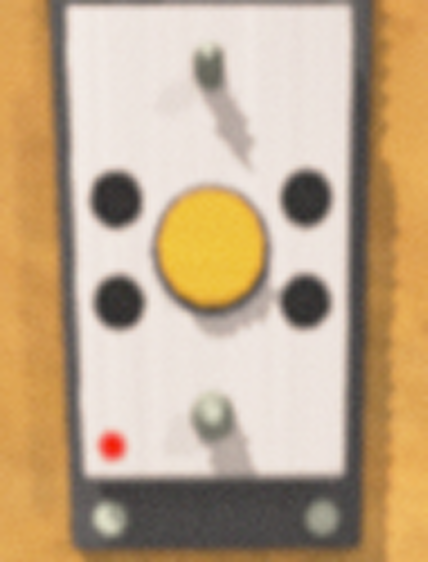

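The lower half is at (0.5459,0.2087) with yaw 24.0°. Wrist outline, pad and holes agree, and top is within 1.5 mm. The plate in hand is offset about 1 mm in x and 0.8 mm in y, with yaw about 0. I move over it and stop 26 mm above the dowel tips.

>>> apply_moves(
  rows=[
    [0.02,-0.001,0,0,0,-0.007,0.01],
    [0.05,-0.003,0,0,0,-0.007,0.01],
    [0.085,-0.005,0,0,0,-0.007,0.01],
    [0.115,-0.007,0,0,0,-0.007,0.01],
    [0.1324,-0.0081,0.01,0,0,-0.007,0.01],
    [0.1324,-0.0081,0.04,0,0,-0.007,0.01],
    [0.1324,-0.0081,0.075,0,0,-0.007,0.01],
    [0.1324,-0.0081,0.11,0,0,-0.007,0.01],
    [0.1324,-0.0081,0.135,0,0,-0.007,0.01],
    [0.1324,-0.0081,0.1445,0,0,-0.007,0.01],
    [0.1324,-0.0081,0.1445,0,0,-0.007,0.01],
    [0.1324,-0.0081,0.1445,0,0,-0.007,0.01],
  ],
)

```text
clock: 7.15
ee_pos: [0.5453, 0.21, 0.1015]
eef_rot: [0.978, 0.208, 0.0, -0.0]
force: [-0.3, -0.1, -3.0]
gripper_width: 0.021
```

Run:
```python
from meas import *
o=bot.get_obs(); p,d=bot.read_camera("wrist"); np.savez("pics/w5.npz",p=p,d=d,ee_pos=o["ee_pos"],eef_rot=o["eef_rot"])
M=R.from_quat(o["eef_rot"]).as_matrix(); print(o["ee_pos"],o["force"],"yaw",np.degrees(np.arctan2(M[1,0],M[0,0])),M[:,2])
s,_=bot.read_camera("scene")
a=cv2.resize(p[:,:,::-1],(512,384));b=cv2.resize(s[170:290,130:255,::-1],(280,269),interpolation=2)
out=np.zeros((384,792,3),np.uint8);out[:,:512]=a;out[:269,512:]=b;cv2.imwrite("pics/w5.png",out)
# target offsets in tool
e=np.array([.5447,.2090,.100])-o["ee_pos"]; print("err tool mm",(e@M*1000).round(2))
```

```text
[0.5452739 0.2099711 0.1014961] [-0.29614619 -0.12233079 -3.00022846] yaw 24.004024483441068 [ 9.98808023e-05  1.26538696e-04 -9.99999987e-01]
err tool mm [-0.92  0.65  1.5 ]
```

View pics/w5.png

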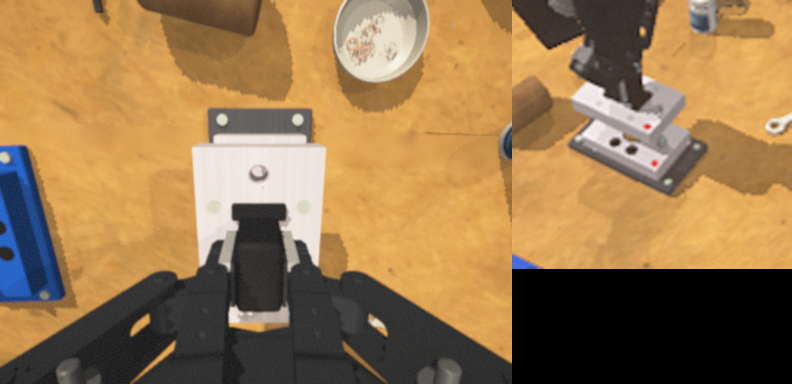

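The thin dowel's nose shows through the small bore at (259,173), and the base screws at (222,119) and (298,118) sit symmetric about it. I'll check it closely.

Run:
```python
from meas import *
z=np.load("pics/w5.npz"); p=z["p"]; c=cam("wrist",z); M=R.from_quat(z["eef_rot"]).as_matrix()
cv2.imwrite("pics/w5c.png",cv2.resize(p[100:195,190:330,::-1],None,fx=5.5,fy=5.5,interpolation=2))
T=lambda uv,zz:((ray(c,uv,zz)-z["ee_pos"])@M*1000).round(2)
print("screws ~z.012",T([(222,119),(298,118)],.012))
zt=z["ee_pos"][2]-.006
hsv=cv2.cvtColor(p,cv2.COLOR_RGB2HSV)
# lower block far edge strip at z=.03
w=(hsv[...,1]<50)&(hsv[...,2]>150)
for v in (138,140): 
    xs=np.where(w[v,200:320])[0]+200; print(v,xs[0],xs[-1]+1,T([(xs[0],v),(xs[-1]+1,v)],.03))
col=[(u,np.where(w[125:140,u])[0][0]+125) for u in range(220,302,8)]
print("block far edge",T(col,.03)[:,0].mean())
for v in range(160,186): print(v,p[v,246:274].mean(1).astype(int))
```

```text
screws ~z.012 [[ 66.45 -28.2   89.51]
 [ 67.26  31.99  89.5 ]]
138 213 307 [[ 53.24 -33.15  71.51]
 [ 53.29  36.83  71.5 ]]
140 213 307 [[ 51.78 -33.21  71.51]
 [ 51.82  36.9   71.5 ]]
block far edge 56.186363636363645
160 [231 232 233 233 233 233 233 234 234 236 236 235 234 234 234 232 232 232
 233 236 234 234 232 231 229 230 230 231]
161 [230 232 231 233 234 233 233 232 235 235 236 235 233 234 232 231 232 231
 233 232 234 233 232 231 230 229 231 231]
162 [232 230 232 231 233 233 232 232 234 236 235 236 234 233 231 232 232 233
 234 235 234 234 232 231 229 231 230 232]
163 [233 230 233 232 233 234 235 233 233 236 234 232 232 230 230 228 230 230
 233 235 236 234 232 231 230 231 231 230]
164 [232 231 232 231 233 235 233 230 229 225 221 221 217 215 214 216 221 227
 232 235 234 234 233 232 229 230 231 233]
165 [232 232 232 233 234 232 230 223 213 207 204 205 199 195 184 186 199 212
 222 231 233 234 233 231 231 231 231 231]
166 [232 231 233 234 233 229 219 204 195 200 202 209 202 198 179 167 176 184
 203 220 229 233 232 231 230 231 230 233]
167 [231 231 234 232 227 218 205 196 202 210 214
[... 1512 characters left out ...]
229 223 212 195 176 152 139 132 128 126 134 150 164 159 160 168
 187 205 222 228 231 230 230 229 231 231]
181 [232 231 232 227 224 217 201 185 170 163 161 164 169 182 189 190 192 201
 215 226 231 232 231 229 231 229 231 232]
182 [232 231 231 232 229 226 219 207 202 196 194 192 196 201 206 205 214 224
 230 234 235 233 232 232 231 231 230 231]
183 [231 231 232 233 231 230 228 224 224 221 217 215 216 219 218 223 230 233
 238 237 236 235 232 231 231 230 231 229]
184 [231 231 232 233 233 233 230 231 230 232 230 228 229 230 231 234 238 237
 238 237 235 233 233 230 231 230 231 232]
185 [231 231 232 233 234 233 234 233 233 235 235 235 235 237 237 237 234 235
 236 235 235 233 232 231 229 231 231 231]
```

View pics/w5c.png

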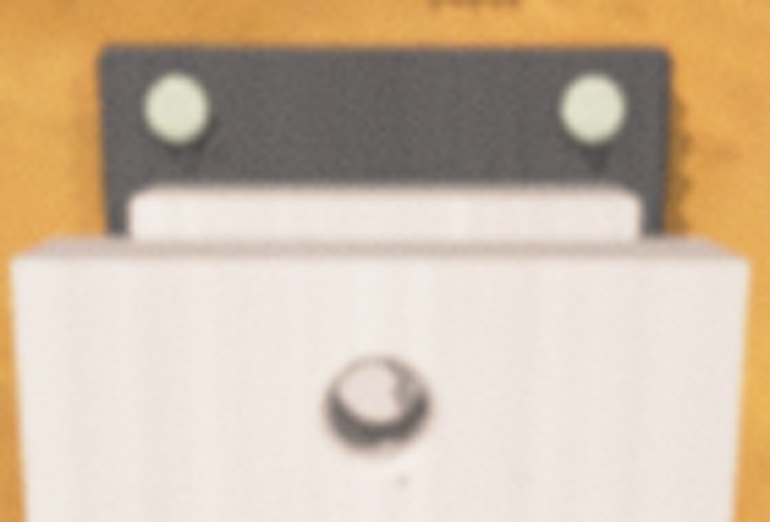

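>>> apply_moves(
  rows=[
    [-0.0002,0.0004,0.008,0,0,0,0.01],
    [-0.0004,0.0008,0.016,0,0,0,0.01],
    [-0.0004,0.0008,0.016,0,0,0,0.01],
    [-0.0004,0.0008,0.016,0,0,0,0.01],
    [-0.0004,0.0008,0.016,0,0,0,0.01],
  ],
)

```text
clock: 7.67
ee_pos: [0.5447, 0.2095, 0.0849]
eef_rot: [0.978, 0.208, -0.0, -0.0]
force: [-0.1, 0.3, -4.6]
gripper_width: 0.0209
```

```bash
cat > chk.py <<'E'
from meas import *
import sys
o=bot.get_obs(); p,d=bot.read_camera("wrist"); c=cam("wrist",o); M=R.from_quat(o["eef_rot"]).as_matrix()
print(o["ee_pos"],"F",o["force"].round(2),"yaw",np.degrees(np.arctan2(M[1,0],M[0,0])))
e=np.array([.5447,.2090,.0])-o["ee_pos"]; print("err tool mm",(e@M*1000).round(2)[:2])
T=lambda uv,zz:((ray(c,uv,zz)-o["ee_pos"])@M*1000).round(2)
hsv=cv2.cvtColor(p,cv2.COLOR_RGB2HSV); w=(hsv[...,1]<50)&(hsv[...,2]>150)
for v in (136,138,140):
    xs=np.where(w[v,200:320])[0]+200
    if len(xs): q=T([(xs[0],v),(xs[-1]+1,v)],.03); print(v,xs[0],xs[-1]+1,q[:,1],q[:,1].mean())
# base dark edges at z .010
k=hsv[...,2]<110
for v in (115,120,125,130):
    xs=np.where(k[v,200:320])[0]+200
    if len(xs)>5: q=T([(xs[0],v),(xs[-1]+1,v)],.01); print("base",v,q[:,1],q[:,1].mean())
cv2.imwrite(sys.argv[1],cv2.resize(p[100:195,190:330,::-1],None,fx=5.5,fy=5.5,interpolation=2))
E
python3 chk.py pics/w6.png
```

```text
[0.54467548 0.20945187 0.08491156] F [-0.12  0.27 -4.62] yaw 24.052917028921588
err tool mm [-0.16  0.43]
136 210 309 [-32.52  35.33] 1.4049999999999976
138 209 311 [-33.27  36.77] 1.75
140 209 311 [-33.33  36.84] 1.7550000000000026
base 115 [-38.85  42.51] 1.8299999999999983
base 120 [-39.04  42.71] 1.8350000000000009
base 125 [-39.23  42.92] 1.8450000000000024
base 130 [-38.67  43.12] 2.224999999999998
```

View pics/w6.png

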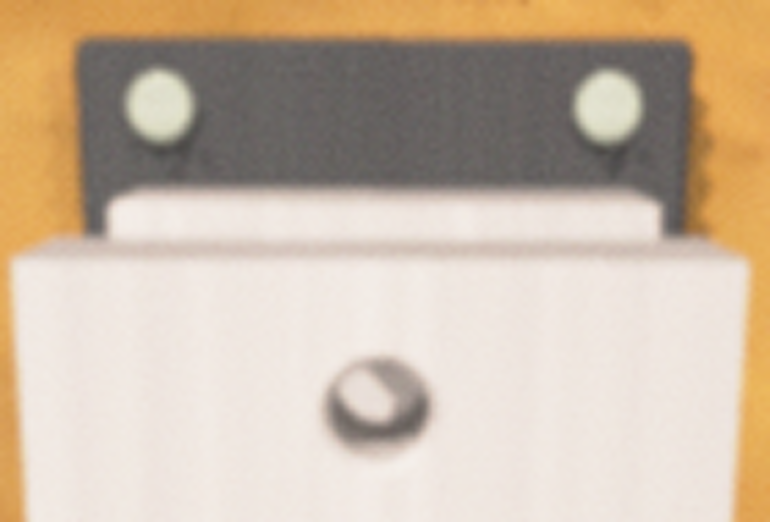

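The thin nose is inside the bore and block-to-plate mismatch is about 0.5 to 0.7 mm. I make a small correction and lower onto the tapers.

>>> apply_moves(
  rows=[
    [-0.0001,0.0003,0.003,0,0,0,0.01],
    [-0.0002,0.0005,0.006,0,0,0,0.01],
    [-0.0002,0.0005,0.009,0,0,0,0.01],
    [-0.0002,0.0005,0.012,0,0,0,0.01],
    [-0.0002,0.0005,0.014,0,0,0,0.01],
    [-0.0002,0.0005,0.014,0,0,0,0.01],
  ],
)

```text
clock: 8.22
ee_pos: [0.5444, 0.2088, 0.0702]
eef_rot: [0.978, 0.208, -0.0, 0.0]
force: [-0.1, -0.4, -4.9]
gripper_width: 0.0206
```

```bash
python3 chk.py pics/w7.png
```

```text
[0.54436601 0.20875404 0.07021783] F [-0.13 -0.43 -4.86] yaw 24.050792472960868
err tool mm [ 0.47 -0.08]
136 207 310 [-31.94  33.37] 0.7149999999999981
138 204 313 [-33.91  35.34] 0.7150000000000034
140 204 314 [-33.98  36.05] 1.0350000000000001
base 115 [-38.93  41.73] 1.3999999999999986
base 120 [-39.11  41.93] 1.4100000000000001
base 125 [-39.31  42.13] 1.4100000000000001
base 130 [-39.5   42.34] 1.4200000000000017
```

View pics/w7.png

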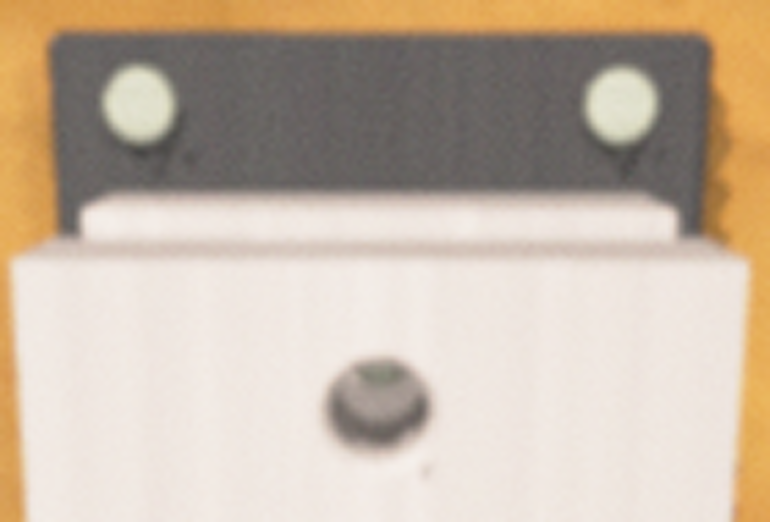

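The nose is now centred sideways in the bore at crop (378,375), with no side force. I continue down gently.

>>> apply_moves(
  rows=[
    [0.0002,0,0.001,0,0,0,0.01],
    [0.0003,0,0.0025,0,0,0,0.01],
    [0.0003,0,0.004,0,0,0,0.01],
    [0.0003,0,0.006,0,0,0,0.01],
    [0.0003,0,0.006,0,0,0,0.01],
  ],
)

```text
clock: 8.68
ee_pos: [0.545, 0.209, 0.0645]
eef_rot: [0.978, 0.208, 0.0, -0.0]
force: [0.2, 0.8, -5.4]
gripper_width: 0.021
```

>>> apply_moves(
  rows=[
    [0,0,0.001,0,0,0,0.01],
    [0,0,0.002,0,0,0,0.01],
    [0,0,0.003,0,0,0,0.01],
    [0,0,0.004,0,0,0,0.01],
    [0,0,0.004,0,0,0,0.01],
  ],
)

```text
clock: 9.1
ee_pos: [0.5451, 0.2091, 0.061]
eef_rot: [0.978, 0.208, 0.0, -0.0]
force: [-0.2, -0.3, 3.1]
gripper_width: 0.0208
```

The pad is met: the reading moved from -5 to +3 N, which matches the 7 N spring less the plate's weight. I keep pressing.

>>> apply_moves(
  rows=[
    [0,0,0.0007,0,0,0,0.01],
    [0,0,0.0014,0,0,0,0.01],
    [0,0,0.0021,0,0,0,0.01],
    [0,0,0.0028,0,0,0,0.01],
    [0,0,0.0028,0,0,0,0.01],
  ],
)

```text
clock: 9.52
ee_pos: [0.5451, 0.209, 0.0581]
eef_rot: [0.978, 0.208, 0.0, -0.0]
force: [-0.2, -0.7, 3.7]
gripper_width: 0.0206
```

>>> apply_moves(
  rows=[
    [0,0,0.0005,0,0,0,0.01],
    [0,0,0.001,0,0,0,0.01],
    [0,0,0.0014,0,0,0,0.01],
    [0,0,0.0014,0,0,0,0.01],
  ],
)

```text
clock: 9.85
ee_pos: [0.5451, 0.2091, 0.0567]
eef_rot: [0.978, 0.208, 0.0, -0.0]
force: [-0.5, -0.6, 5.0]
gripper_width: 0.021
```

>>> apply_moves(
  rows=[
    [0,0,0.0003,0,0,0,0.01],
    [0,0,0.0006,0,0,0,0.01],
    [0,0,0.0006,0,0,0,0.01],
  ],
)

```text
clock: 10.1
ee_pos: [0.5451, 0.2091, 0.0561]
eef_rot: [0.978, 0.208, 0.0, -0.0]
force: [-0.7, -1.1, 5.2]
gripper_width: 0.0204
```

>>> apply_moves(
  rows=[
    [0,0,0.0003,0,0,0,0.01],
    [0,0,0.0005,0,0,0,0.01],
    [0,0,0.0005,0,0,0,0.01],
  ],
)

```text
clock: 10.35
ee_pos: [0.5451, 0.2091, 0.056]
eef_rot: [0.978, 0.208, 0.0, 0.0]
force: [-3.3, -1.4, 11.6]
gripper_width: 0.0208
```

The faces have met: z stopped at 0.0560 and the force jumped. I add a touch more.

>>> apply_moves(
  rows=[
    [0,0,0.0001,0,0,0,0.01],
    [0,0,0.0002,0,0,0,0.01],
    [0,0,0.0002,0,0,0,0.01],
    [0,0,0.0002,0,0,0,0.01],
  ],
)

```text
clock: 10.68
ee_pos: [0.5451, 0.2091, 0.0559]
eef_rot: [0.978, 0.208, 0.0, 0.0]
force: [-4.8, -2.6, 14.2]
gripper_width: 0.021
```

>>> apply_moves(
  rows=[
    [-0.0001,0,5e-05,0,0,0,0.01],
    [-0.0002,0,0.0001,0,0,0,0.01],
    [-0.0002,0,0.0001,0,0,0,0.01],
    [-0.0002,0,0.0001,0,0,0,0.01],
    [-0.0002,0,0.0001,0,0,0,0.01],
    [-0.0002,0,0.0001,0,0,0,0.01],
  ],
)

```text
clock: 11.18
ee_pos: [0.5451, 0.2091, 0.0559]
eef_rot: [0.978, 0.208, 0.0, 0.0]
force: [-3.4, -2.2, 14.6]
gripper_width: 0.0208
```

```bash
python3 chk.py pics/w8.png
python3 - <<'E'
from h import *
for i in range(3):
    s,_=bot.read_camera("scene"); o=bot.get_obs(); print(o["clock"],o["force"].round(2),o["ee_pos"].round(4),o["wrist_torque"].round(2))
w,_=bot.read_camera("wrist")
out=np.zeros((384,792,3),np.uint8);out[:,:512]=w[:,:,::-1];out[:269,512:]=cv2.resize(s[170:290,130:255,::-1],(280,269),interpolation=2);cv2.imwrite("pics/f.png",out)
E
```

```text
[0.5450688  0.20906037 0.05592305] F [-3.35 -2.18 14.61] yaw 24.051345847142215
err tool mm [-0.41 -0.11]
138 206 311 [-30.04  31.47] 0.7149999999999999
140 202 316 [-32.45  34.47] 1.009999999999998
base 115 [-36.79  40.14] 1.6750000000000007
base 120 [-36.97  40.33] 1.6799999999999997
base 125 [-37.15  40.52] 1.6850000000000023
base 130 [-37.33  40.72] 1.6950000000000003
11.2833 [-3.39 -2.31 15.64] [0.5451 0.2091 0.0559] [-0.49  0.66 -0.04]
11.3333 [-3.35 -1.72 14.95] [0.5451 0.2091 0.0559] [-0.52  0.68 -0.08]
11.3833 [-3.04 -1.03 15.05] [0.5451 0.209  0.0559] [-0.52  0.64  0.  ]
```

View pics/f.png

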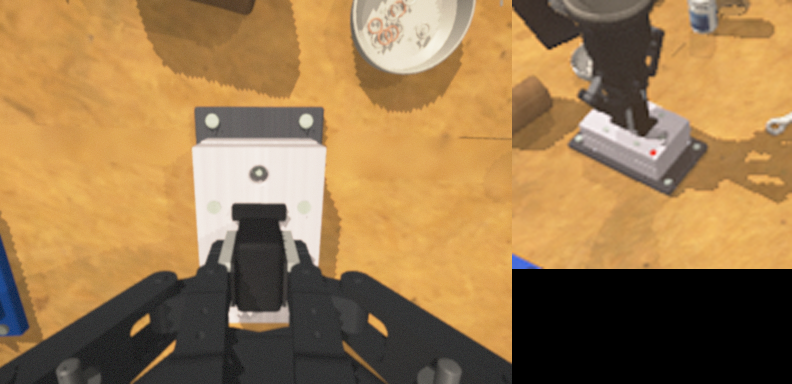

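The picture shows the halves flush with no gap, the thin dowel centred in its bore at (259,173), and the dish and jar in place. Force is steady at about 15 N, so I hand in.

```bash
python3 -c "
from workcell import bot
o=bot.get_obs();print(o['force'],o['gripper_width']);print(bot.close_job())"
```

```text
[-3.7122659  -0.96731128 14.93774488] 0.02103813787827899
the job is handed in; nothing more can be done
None
```

The mould is shut, and I handed the job in at about 11.4 s with the gripper still holding the rib. I gripped the aluminium upper half by its black rib, carried it over the spanner and lowered it onto both dowels. I then pressed it against the pad in small steps until the faces met.

**Last checks**
- **Height:** the tool stopped at z = 0.0559 m, the height expected for a shut mould. The force jumped there, from about 5 to 12 N.
- **Push:** it held at about 15 N over several readings.
- **Grip:** the opening read 21 mm, about right for the 22 mm rib.
- **Pictures:** the wrist and scene views show no gap, with the thin dowel centred in its bore. The dish, jar and part of the spanner in view were undisturbed. I did not look again at the hammer or the whole spanner after the carry.

**Disagreements**
- **Side force:** about 3 to 4 N remained at the end. A 0.2 mm sideways correction only lowered it slightly.
- **Camera estimates:** estimates of the lower half's position differed by up to about 1.5 mm. The wrist-camera estimate led to a clean fit.

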